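# Put the field standard away for the day

### The job

Shut the calibration bench down. First slide the flat range grip on top of the black field standard fully to its zero stop (robot's right), then put every accessory on the bench (terminal adapters and coils, as many as are there) into the standard's open drawer, push the drawer fully home, and only then slide the round transport-lock knob fully to its locked stop (robot's left). Also push the hand-held meter across the bench, without lifting it, until it lies squarely within its four corner marks; leave the other things on the bench alone.

Things in the scene. Friction and masses are not known exactly. Their poses are not given: they have to be found in the camera images.
- standard: Fixed black bench instrument, 200 deep (x) x 360 wide (y) x 105 high, front roughly towards the robot. Origin: centre of its underside; own x from front to rear (away from the robot), y to the robot's left, z up. Two slides stand on its top, 60 behind the front face; a drawer opens from the front face (own x = -100). A row of low terminals at the rear of the top.
- range_slide (a joint): Position of the range grip, m: 0 at the robot's-left end of its track, 0.060 at its zero stop (own -y of the standard, robot's right, white dot beside it). Friction about 2 N; stays where left.
- range_grip (a point): Centre of the top of the range grip: an upright flat grey block 32 (x of the standard) x 14 (y, the way it slides) x 32 high; its top is 140 above the bench. It is the one on the right half of the top.
- lock_slide (a joint): Position of the transport-lock knob, m: 0 unlocked, 0.045 at its locked stop (own +y of the standard, robot's left, white bar beside it). Friction about 2 N; stays where left. It does not block the drawer.
- lock_grip (a point): Centre of the top of the transport-lock knob: a round steel knob, 26 diameter, 24 high, on a thin 8 mm stem, top 140 above the bench, on the left half of the standard's top.
- kit_drawer (a joint): How far the drawer is open, m: 0 is fully home against its stop, 0.13 fully open. It slides along own x of the standard (home is +x), friction about 2 N, and stays where left.
- kit_in (a point): Centre of the drawer's inner floor, 22 above the bench; moves with the drawer, axes as the standard's. The inside is 168 (x) x 290 (y), walls 6 thick, 44 high above the floor. Open by d, only its front is uncovered: point x from -84 to -84 + d - 6; the rest is under the instrument.
- kit_front (a point): Centre of the outer face of the drawer's front panel (aluminium, 340 wide, from 12 to 85 above the bench, 15 thick, flat, no handle sticking out; it stays 15 in front of the instrument's face when home). Axes as the standard's; push it along +x.
- meter: Black hand-held digital meter, 150 long (x) x 80 wide (y) x 34 high, 0.35 kg, lying face up. Origin: centre of its underside.
- meter_spot: Where the meter belongs: four flat black corner marks on the bench (no height), framing about 174 (x) x 104 (y). Origin: centre of the frame on the bench; the meter's x goes along its x, either way round.
- adapter_a: Terminal adapter: black block 60 long (x) x 26 wide (y) x 22 high with two brass posts (14 diameter, 8 high, at x = -19 and +19) on top. Origin: centre of its underside, z up, x along its length. About 0.1 kg. May be absent (None).
- adapter_b: Second terminal adapter, same as adapter_a. May be absent (None).
- coil_a: Small pick-up coil: two white square flanges 36 x 36 x 6 with a copper winding (32 diameter) between, 36 high over all. Origin: centre of its underside, z up, x along its length. About 0.1 kg. May be absent (None).
- coil_b: Second pick-up coil, same as coil_a. May be absent (None).
- tape_roll: Bystander: roll of clear tape, 76 diameter, 19 high, lying flat. Origin: centre of its underside.
- calculator: Bystander: pocket calculator 80 x 130 x 13. Origin: centre of its underside.
- fuse_box: Bystander: small brown cardboard fuse box 30 x 22 x 14. Origin: centre of its underside. Not an accessory; it stays on the bench.
- screwdriver: Bystander: screwdriver lying on the bench, handle to its own -x.
- notepad: Bystander: paper notepad 100 x 150 x 12. Origin: centre of its underside.
- spray_can: Bystander: metal can, 52 diameter, 120 high. Origin: centre of its underside.
- mug: Bystander: white mug, 76 diameter, 85 high. Origin: centre of its underside.
Mind the look-alikes: they are no part of the job. What is shaped like the adapter_b but purple is not meant.

How it is judged:
By the outcome, as a careful person would: the job done as asked, in the order asked, and still so for the second after the job is handed in, with the robot touching nothing.
Of adapter_a, adapter_b, coil_a, coil_b only 2 to 4 are there at a start; the rules pass over those that are not, and their reading is None.
At some moment in a run one of adapter_a, adapter_b, coil_a, coil_b, meter may be knocked a few centimetres aside while the robot is not near it.
Once in a run the grip may slacken for a moment while it holds something.
It also fails if it takes over 210 s, if anything falls off the work surface, if the arm or the gripper's body presses on something with over 40 N, if the wrist force passes 120 N, or if a joint passes its speed limit or range.

### The arm

A 6-joint arm with a two-finger parallel gripper is mounted at the origin on the work surface. World frame = base frame: x ahead of the robot, y to its left, z up, the work surface at z = 0. Lengths are in m, angles in rad, forces in N, time in s.
With the tool pointing down it reaches from about 0.3 to 0.875 m from the base axis. Payload 6.4 kg.
Tool frame: the origin (TCP) lies at the very end of the fingers, on their centre line; the grasp point (between the pads) lies bot.tcp_to_grasp behind it (bot.tcp_to_grasp is the distance from the TCP to the grasp point, in m); z points along the fingers, y is the direction in which the jaws open and shut (so a half turn about z gives the same grasp; the last joint's range is limited). The gripper opens to 85 mm and grips with 20 to 120 N. Pads are 22 mm wide; open, the fingers measure 114 mm over their backs; the gripper's body (76 mm by 85 mm) begins 54 mm behind the grasp point. The pads swing forward as they close: fully open they stand 13 mm farther back than shut.
Start: joints at [-1.481, 0.181, 1.607, -0, 1.354, -0.206], TCP at [0.168, -0.55, 0.231] pointing down, gripper open.
Joint ranges: [-2.99, 2.99], [-0.89, 2.07], [0.3, 2.58], [-1.14, 4.28], [0, 2.63], [-3.12, 3.12]. Speed limits (rad/s): [2.57, 2.57, 3.01, 3.14, 3.14, 3.14].

### API

Orientations are given as a rotation vector (axis times angle).
In Python, from rig import bot gives the robot as it stands. Calls block until the motion is done:
- bot.reach(position, orientation): joint-space move of the TCP to a pose.
- bot.servo_line(position, velocity=0.15, attitude=None, until_force=None): straight line of the TCP; attitude=None keeps the orientation; velocity is the mean speed in m/s. With until_force (N) it stops when the force on the tool has changed by that much, and returns True; else False.
- bot.set_joints(angles): joint-space move.
- bot.set_gripper(opening, effort=None): finger opening in m; effort is the grip in N (None keeps the last); returns when the fingers have stopped.
- bot.sleep(seconds).
- bot.inverse_kinematics(position, orientation): joint angles nearest the present ones, or None.
- bot.sense(): the state.
- bot.camera(name): name is "scene" or "top" or "wrist"; returns the picture (420x560x3 uint8, blue, green, red); there is no depth.
- bot.camera_info(name): a dict with "K" (3x3 intrinsics, pixels), "k1" (the pictures are not rectified: a ray, as slopes to the right and down, at radius r is drawn at 1 + k1 r^2 times it, then the intrinsics apply), "origin" and "orientation" of the camera in the world; the wrist camera has in their place "mount" (4x4, takes a point from camera to tool coordinates, whose origin is the TCP and whose axes are the flange's). Camera axes: x right, y down, z forward; pixel columns grow to the right and rows downward; lengths in m; the calibration is good to about 2 mm. A picture is of the moment at which its call begins: read the wrist's pose just before it. camera_info takes no time and is no camera call.
A pose or a line that the arm cannot do raises bot.Unreachable and nothing moves.
- bot.close_job(): hands the job in, once; it reports no verdict.
Trained networks look in the newest picture that a camera, given by its name, has taken for a name from the list of things; names that differ only in an ending like _2 or _b are one class to them, and where a whole thing is asked for, a point or a joint stands for the part that bears it (a point fixed in the world has none). Each returns a list of dicts, best first, with "score" (0 to 1); they miss things now and then, are a little off and sometimes report something else, mostly with a low value. They report only what shows in the picture. A call takes as long as a camera call. They do not tell look-alikes from the thing itself.
- bot.regions_of(camera, thing): "pixels" (420x560 bool, what is visible of it) and "extent" ([left, top, width, height] in pixels, round what is visible of it).
The state is a dict: "clock": time; "qpos": joint angles; "dq": joint speeds; "joint_torque": joint torques, N m; "position": TCP position; "tcp_rot": TCP orientation; "force": force on the tool from outside, world axes, zero at the start; "moment": the same for the moment, N m; "grip_width": finger opening in m.
Only numpy, scipy, OpenCV 4.12 (cv2) and the standard library are available. Lean on these libraries where they do the work, as an engineer would, in place of code of your own. Each camera call takes 0.05 s, during which the arm holds its last target.

## Working session

There is one attempt and no reset: what is moved stays moved. The work goes in short steps, each a Python script; the robot and the scene stay as the last script left them, time stands still between calls to the robot, and variables do not carry over. Pictures are saved under pics/ and viewed, and the job is handed in when it is done.

```bash
ls; mkdir -p pics
python3 - <<'E'
from rig import bot
import cv2
for n in ("scene","top","wrist"):
    im=bot.camera(n); cv2.imwrite(f"pics/{n}0.png",im)
    print(n,bot.camera_info(n))
print(bot.sense(),bot.tcp_to_grasp)
E
```

```text
pics
scene {'K': array([[442.45273803,   0.        , 277.23010261],
       [  0.        , 442.45273803, 210.21680491],
       [  0.        ,   0.        ,   1.        ]]), 'k1': -0.11741046140309334, 'origin': array([ 1.55229515, -0.35456317,  1.13122239]), 'orientation': array([-1.92992955, -1.45884572,  0.60660466])}
top {'K': array([[426.93834849,   0.        , 276.74481064],
       [  0.        , 426.93834849, 207.14269703],
       [  0.        ,   0.        ,   1.        ]]), 'k1': 0.03702684208878067, 'origin': array([ 0.36540343, -0.01184928,  1.23289936]), 'orientation': array([-2.13861311,  2.18034216, -0.17617697])}
wrist {'K': array([[355.55016304,   0.        , 281.1925941 ],
       [  0.        , 355.55016304, 203.96779313],
       [  0.        ,   0.        ,   1.        ]]), 'k1': 0.011554434739354228, 'mount': array([[-4.47867949e-04, -9.49352053e-01, -3.14214066e-01,
         8.10361526e-02],
       [ 9.99999745e-01, -2.50608650e-04, -6.68181414e-04,
        -1.53686352e-03],
       [ 5.55594635e-04, -3.14214285e-01,  9.49351923e-01,
        -1.42691005e-01],
       [ 0.00000000e+00,  0.00000000e+00,  0.00000000e+00,
         1.00000000e+00]])}
{'clock': 0.15, 'qpos': array([-1.48129902e+00,  1.81379660e-01,  1.60776907e+00, -6.27958751e-06,
        1.35381784e+00, -2.06297437e-01]), 'dq': array([-1.05686259e-05, -6.72228485e-04, -2.49023189e-03, -9.66425096e-04,
       -9.76558898e-04,  1.87511170e-03]), 'joint_torque': array([ 9.53117069e-05, -4.45266259e+01, -3.51693356e+01, -3.66387476e-04,
        5.81511820e-03, -2.61623188e-05]), 'position': array([ 0.16759001, -0.54959049,  0.23059037]), 'tcp_rot': array([-3.10593894e+00, -4.62741213e-01, -1.16298661e-04]), 'force': array([ 0.01306935,  0.52927918, -1.38768021]), 'moment': array([0.01005488, 0.03885539, 0.01287545]), 'grip_width': 0.08507798782546706} 0.0187
```

View pics/top0.png

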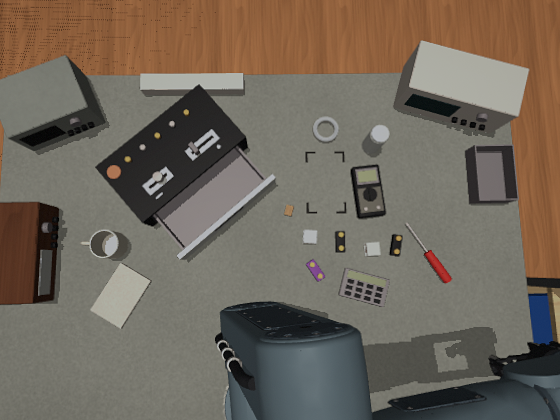

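View pics/scene0.png

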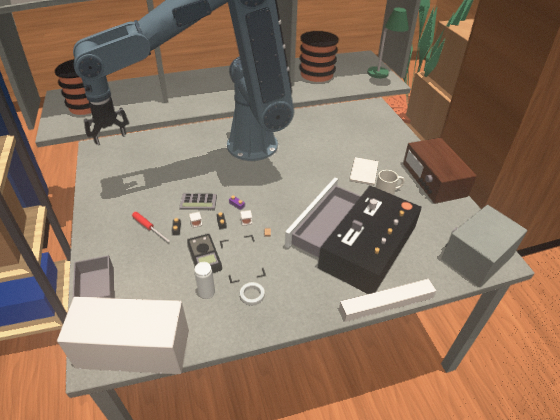

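```bash
cat > h.py <<'E'
from rig import bot
import numpy as np, cv2
from scipy.spatial.transform import Rotation as R
def unproj(cam,uv,z,pose=None):
    """pixels -> world points on plane z"""
    c=bot.camera_info(cam);K=c['K'];k=c['k1']
    uv=np.atleast_2d(np.asarray(uv,float))
    d=np.c_[(uv[:,0]-K[0,2])/K[0,0],(uv[:,1]-K[1,2])/K[1,1]]
    s=d.copy()
    for _ in range(20): s=d/(1+k*(s**2).sum(1,keepdims=True))
    o,M=campose(cam,pose)
    r=np.c_[s,np.ones(len(s))]@M.T
    t=(z-o[2])/r[:,2]
    return o+r*t[:,None]
def campose(cam,pose=None):
    c=bot.camera_info(cam)
    if cam=='wrist':
        T=np.eye(4);T[:3,:3]=R.from_rotvec(pose[1]).as_matrix();T[:3,3]=pose[0]
        T=T@c['mount'];return T[:3,3],T[:3,:3]
    return c['origin'],R.from_rotvec(c['orientation']).as_matrix()
def proj(cam,P,pose=None):
    c=bot.camera_info(cam);K=c['K'];o,M=campose(cam,pose)
    p=(np.atleast_2d(P)-o)@M; s=p[:,:2]/p[:,2:]
    s=s*(1+c['k1']*(s**2).sum(1,keepdims=True))
    return s*[K[0,0],K[1,1]]+[K[0,2],K[1,2]]
def wpose():
    s=bot.sense(); return s['position'],s['tcp_rot']
def down(yaw):
    """tool z down, jaw axis (tool y) at direction yaw+90: tool x at yaw"""
    x=np.array([np.cos(yaw),np.sin(yaw),0]);z=np.array([0,0,-1.]);y=np.cross(z,x)
    return R.from_matrix(np.c_[x,y,z]).as_rotvec()
def crop(im,x0,y0,x1,y1,f,name):
    cv2.imwrite('pics/'+name,cv2.resize(im[y0:y1,x0:x1],None,fx=f,fy=f,interpolation=cv2.INTER_CUBIC))
E
python3 - <<'E'
from h import *
im=cv2.imread('pics/top0.png')
crop(im,270,100,470,310,3-.2,'c1.png'); crop(im,85,70,285,270,2.9,'c2.png')
print(R.from_rotvec(bot.sense()['tcp_rot']).as_matrix().round(2))
E
```

```text
[[ 0.96  0.29 -0.  ]
 [ 0.29 -0.96  0.  ]
 [ 0.   -0.   -1.  ]]
```

View pics/c1.png

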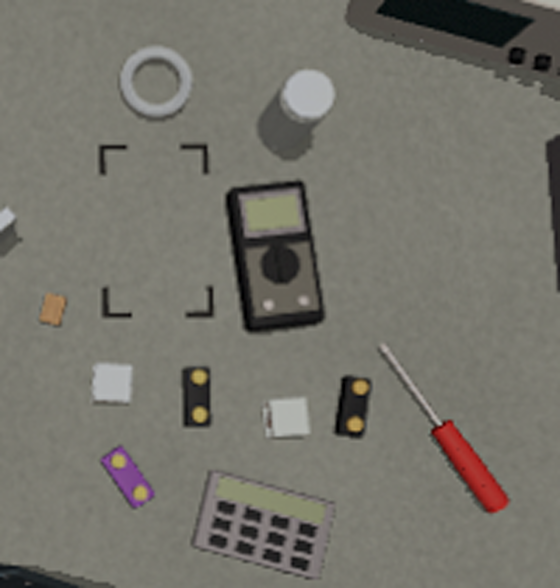

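View pics/c2.png

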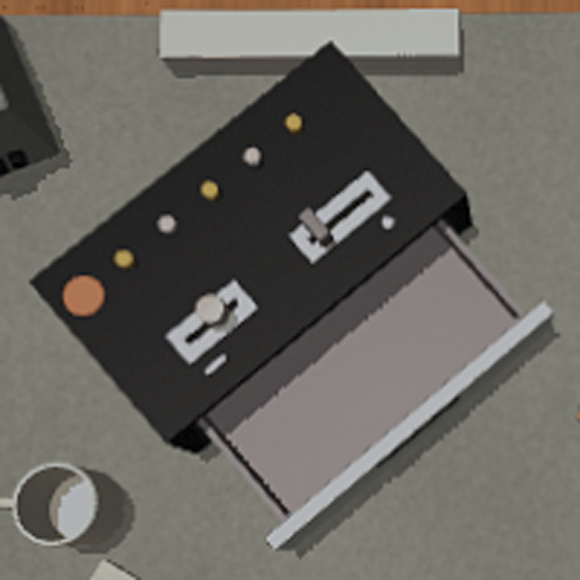

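Run:
```python
from h import *
c=lambda l:[(u/2.9+85,v/2.9+70) for u,v in l]
P=unproj('top',c([(30,283),(332,42),(465,193),(172,440)]),.105)[:,:2];print(P.round(4))
print(np.linalg.norm(np.diff(P,axis=0),axis=1))
for a,b in ((0,1),(3,2),(3,0),(2,1)): 
    d=P[b]-P[a];print(np.degrees(np.arctan2(d[1],d[0])))
print('front panel top',unproj('top',c([(268,543),(552,306)]),.085))
print('grips',unproj('top',c([(313,218),(209,308)]),.14))
c=lambda l:[(u/2.8+270,v/2.8+100) for u,v in l]
print('meter',unproj('top',c([(227,190),(303,182),(324,320),(250,331)]),.034))
print('spot',unproj('top',c([(100,146),(207,146),(213,315),(106,317)]),0))
print('acc coil, ad, coil, ad', unproj('top',c([(112,384),(197,397),(290,418),(353,406)]),.03).round(3))
print('fuse,tape,spray,calc,purple',unproj('top',c([(53,310),(156,82),(290,145),(262,525),(128,478)]),0).round(3))
im=cv2.imread('pics/scene0.png'); crop(im,120,180,290,310,4.5,'c3.png')
```

```text
[[0.6387 0.4407]
 [0.8691 0.1663]
 [0.7195 0.0418]
 [0.4913 0.3093]]
[0.35836337 0.19460354 0.35157558]
-49.974069941668496
-49.52792351490551
41.73223618606493
39.75511087190301
front panel top [[ 0.39718356  0.22608346  0.085     ]
 [ 0.61431507 -0.03813219  0.085     ]]
grips [[0.68689685 0.17759354 0.14      ]
 [0.60526489 0.26930335 0.14      ]]
meter [[ 0.64425608 -0.25792221  0.034     ]
 [ 0.65133397 -0.3366927   0.034     ]
 [ 0.5078219  -0.35035623  0.034     ]
 [ 0.49795519 -0.27470238  0.034     ]]
spot [[ 0.7021393  -0.13181931  0.        ]
 [ 0.70031937 -0.24569457  0.        ]
 [ 0.51918352 -0.24431928  0.        ]
 [ 0.51909046 -0.13257637  0.        ]]
acc coil, ad, coil, ad [[ 0.447 -0.134  0.03 ]
 [ 0.433 -0.219  0.03 ]
 [ 0.41  -0.312  0.03 ]
 [ 0.421 -0.376  0.03 ]]
fuse,tape,spray,calc,purple [[ 0.527 -0.078  0.   ]
 [ 0.772 -0.194  0.   ]
 [ 0.7   -0.334  0.   ]
 [ 0.303 -0.285  0.   ]
 [ 0.353 -0.15   0.   ]]
```

View pics/c3.png

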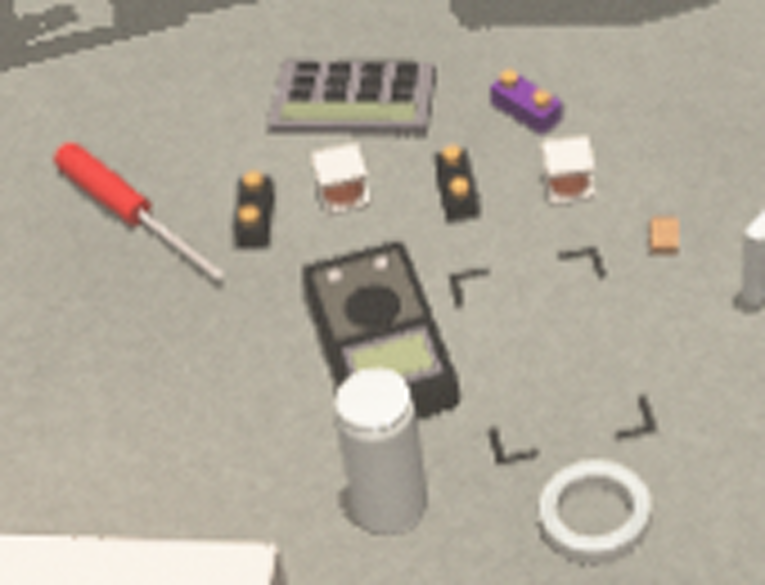

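```bash
cat >> h.py <<'E'
SC=np.array([0.6797,0.2395]);SY=np.radians(40.3)
def std(x,y,z):
    c,s=np.cos(SY),np.sin(SY); return np.array([SC[0]+c*x-s*y,SC[1]+s*x+c*y,z])
def tostd(p):
    c,s=np.cos(SY),np.sin(SY); d=np.asarray(p)[:2]-SC; return np.array([c*d[0]+s*d[1],-s*d[0]+c*d[1]])
FY=SY-np.pi
E
python3 - <<'E'
from h import *
for p in ([.6869,.1776],[.6053,.2693],[.5057,.094]): print(tostd(p))
for p in (std(-.04,-.05,.3),std(-.16,.1,.1),std(-.16,-.1,.04),std(-.04,.07,.13)):
    q=bot.inverse_kinematics(p,down(FY)); print(None if q is None else q.round(2))
bot.set_gripper(.045,40)
bot.reach(std(-.04,-.051,.25),down(FY))
bot.servo_line(std(-.04,-.051,.20))
p=wpose(); im=bot.camera('wrist');cv2.imwrite('pics/w1.png',im)
im=bot.camera('top');crop(im,85,70,285,270,2.9,'t1.png')
print(p,bot.sense()['clock'])
E
```

```text
[-0.03454508 -0.05186606]
[-0.03746819  0.07084868]
[-0.2268122   0.00157318]
[ 0.08  0.43  1.16 -0.    1.55 -2.19]
[ 0.19  0.26  1.81 -0.    1.08 -2.09]
[-0.09  0.51  1.59 -0.    1.04 -2.37]
[ 0.24  0.46  1.46 -0.    1.22 -2.04]
(array([0.68210907, 0.17441615, 0.19979246]), array([ 1.08123669e+00, -2.94877109e+00, -3.32007008e-04])) 4.325
```

View pics/w1.png

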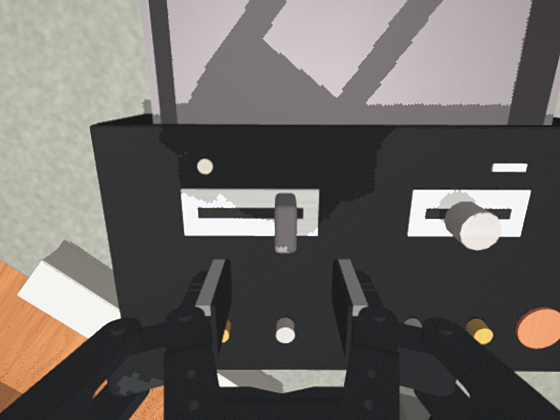

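Run:
```python
from h import *
p=wpose()
for uv,z in (((91,126),.105),((281,125),.105),((270,125),.105),((285,248),.14),((480,240),.14),((480,222),.14)):
    print(uv,tostd(unproj('wrist',[uv],z,p)[0]))
bot.servo_line(std(-.04,-.051,.121),.08,until_force=8)
f0=bot.sense();print(f0['position'],f0['force'])
t=std(-.04,-.051-.075,.121)
r=bot.servo_line(t,.03,until_force=12)
s=bot.sense();print(r,tostd(s['position']),s['force'],s['clock'])
im=bot.camera('wrist');cv2.imwrite('pics/w2.png',im)
im=bot.camera('top');crop(im,85,70,285,270,2.9,'t2.png')
```

```text
(91, 126) [-0.09397033 -0.17568346]
(281, 125) [-0.0947222  -0.05047828]
(270, 125) [-0.09472519 -0.05773761]
(285, 248) [-0.02215564 -0.04794365]
(480, 240) [-0.02776071  0.0737344 ]
(480, 222) [-0.03981583  0.0716157 ]
[0.68275569 0.17474604 0.12185702] [-0.31493281 -0.2851201   0.32422481]
True [-0.04041137 -0.11837456] [ 0.46942988  0.70394369 -0.62046249] 7.5
```

View pics/w2.png

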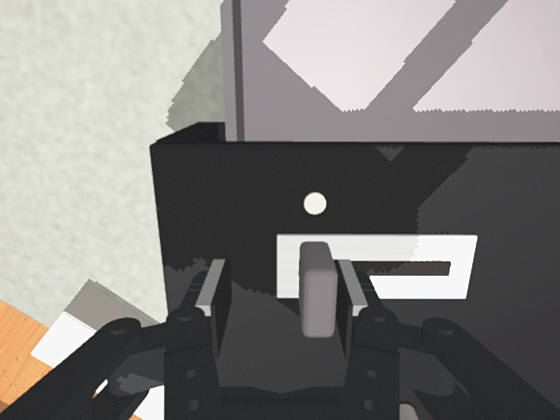

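View pics/t1.png

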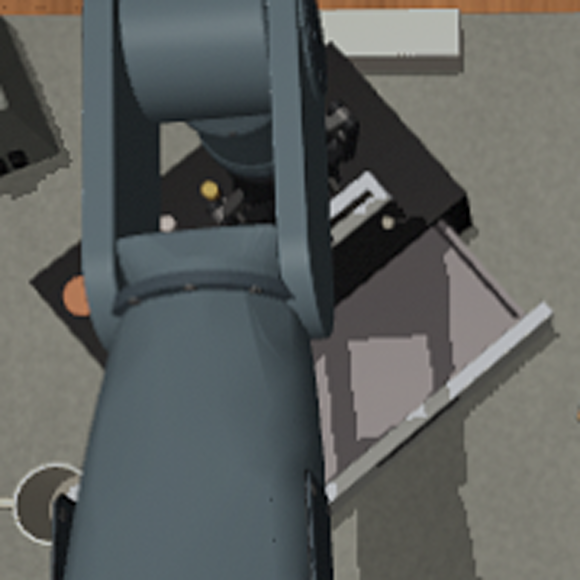

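Run:
```python
from h import *
r=bot.servo_line(std(-.04,-.135,.121),.03,until_force=25)
s=bot.sense();print(r,tostd(s['position']),s['force'],s['clock'])
bot.servo_line(std(-.04,-.125,.121)-[0,0,0],.03) if 0 else None
p=s['position']; y=tostd(p)
q=std(y[0],y[1]+.01,p[2]); bot.servo_line(q,.05)
q[2]=.25; bot.servo_line(q,.2)
p=wpose();im=bot.camera('wrist');cv2.imwrite('pics/w3.png',im)
```

```text
True [-0.04119689 -0.1181957 ] [-1.43441544  1.85862901  1.25600574] 7.9667
```

View pics/w3.png

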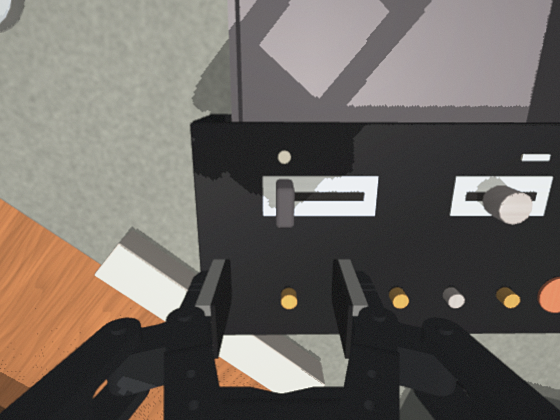

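Run:
```python
from h import *
bot.set_gripper(.085)
bot.reach([.45,-.25,.30],down(0))
p=wpose();im=bot.camera('wrist');cv2.imwrite('pics/w4.png',im);print(p,bot.sense()['clock'])
for n in ('adapter_a','coil_a','meter'):
    for d in bot.regions_of('wrist',n): print(n,d['score'],d['extent'])
```

```text
(array([ 0.45018136, -0.24987313,  0.30003785]), array([3.14158225e+00, 1.22480924e-03, 1.82052385e-04])) 12.325
adapter_a 0.77 [246.8, 142.3, 23.3, 52.8]
adapter_a 0.69 [366.6, 151.2, 36.0, 49.2]
adapter_a 0.64 [180.2, 202.0, 42.2, 48.2]
coil_a 0.78 [313.8, 169.4, 33.3, 34.5]
coil_a 0.75 [165.4, 138.7, 36.9, 36.9]
meter 0.94 [295.8, 0.0, 76.4, 113.4]
```

View pics/w4.png

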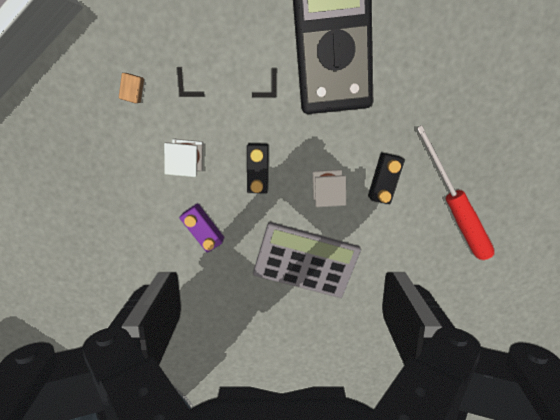

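Run:
```python
from h import *
im=cv2.imread('pics/w4.png');crop(im,150,120,420,260,2.9,'c4.png')
```

```text
(no output)
```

View pics/c4.png

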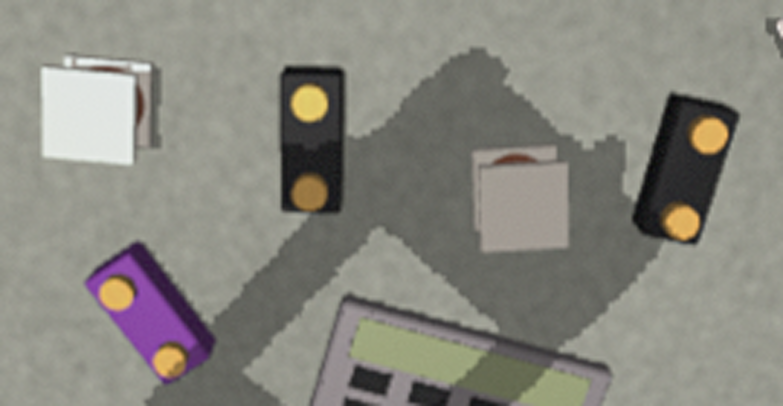

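Two black adapters at wrist (257,168) and (386,178) are the real ones; the purple one at (201,228) is the look-alike and is excluded. Coils are at (181,159) and (329,188).

Run:
```python
from h import *
p=wpose(); c=lambda l:[(u/2.9+150,v/2.9+120) for u,v in l]
for n,l in (('A',[(310,103),(309,191)]),('B',[(710,134),(682,222)])):
    P=unproj('wrist',c(l),.030,p)[:,:2]; d=P[0]-P[1]; print(n,P.mean(0).round(4),np.linalg.norm(d).round(4),np.degrees(np.arctan2(d[1],d[0])).round(1))
for n,l in (('C1',[(41,66),(136,73),(133,164),(44,156)]),('C2',[(480,166),(566,163),(569,247),(482,251)])):
    P=unproj('wrist',c(l),.036,p)[:,:2]; d=P[1]-P[0]+P[2]-P[3]; print(n,P.mean(0).round(4),np.linalg.norm(d)/2,np.degrees(np.arctan2(d[1],d[0])).round(1))
```

```text
A [ 0.4354 -0.2189] 0.0368 -1.9
B [ 0.4223 -0.378 ] 0.0383 -11.9
C1 [ 0.4498 -0.1316] 0.03646019216516591 -94.7
C2 [ 0.4117 -0.307 ] 0.035456536367440464 -87.6
```

```bash
cat >> h.py <<'E'
def pick(xy,yaw,opening,z=.003,wexp=.026,hz=.2):
    bot.set_gripper(opening,60)
    bot.reach([xy[0],xy[1],.12],down(yaw))
    r=bot.servo_line([xy[0],xy[1],z],.1,until_force=15)
    if r: print('contact on descent',bot.sense()['position'])
    bot.set_gripper(0.0,60)
    w=bot.sense()['grip_width'];print('width',w)
    if abs(w-wexp)>.006: print('BAD GRASP');return False
    bot.servo_line([xy[0],xy[1],hz],.2)
    w=bot.sense()['grip_width'];print('lifted width',w,bot.sense()['clock'])
    return abs(w-wexp)<.006
E
python3 - <<'E'
from h import *
if pick([.4354,-.2189],np.radians(-1.9),.05):
    bot.reach(std(-.162,-.033,.2),down(FY))
    p=wpose();im=bot.camera('wrist');cv2.imwrite('pics/w5.png',im);print(p,bot.sense()['grip_width'],bot.sense()['clock'])
E
```

```text
width 0.024917285199495775
lifted width 0.024553863418139813 16.4667
(array([0.57749499, 0.10926936, 0.1999156 ]), array([ 1.08099791e+00, -2.94957165e+00,  5.35363397e-05])) 0.02448646597803996 19.2
```

```bash
ls pics
```

```text
c1.png
c2.png
c3.png
c4.png
scene0.png
t1.png
t2.png
top0.png
w1.png
w2.png
w3.png
w4.png
w5.png
wrist0.png
```

View pics/w5.png

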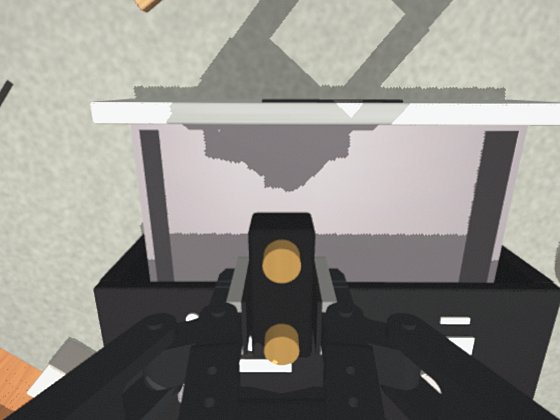

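Run:
```python
from h import *
p=wpose()
for uv,z in (((300,103),.085),((300,124),.085),((92,102),.085),((95,286),.105),((200,287),.105),((150,235),.022),((545,235),.022),((168,278),.022),((459,278),.022)):
    print(uv,tostd(unproj('wrist',[uv],z,p)[0]).round(4))
```

```text
(300, 103) [-0.2308 -0.0186]
(300, 124) [-0.2165 -0.0184]
(92, 102) [-0.2315 -0.1632]
(95, 286) [-0.0977 -0.1735]
(200, 287) [-0.0966 -0.0939]
(150, 235) [-0.1038 -0.1602]
(545, 235) [-0.1035  0.2248]
(168, 278) [-0.0562 -0.1474]
(459, 278) [-0.0559  0.1491]
```

```bash
cat >> h.py <<'E'
SC=std(.003,.006,0)[:2]
def place(y,z,opening,x=-.163,from_hz=True):
    bot.reach(std(x,y,.2),down(FY))
    print('width before lowering',bot.sense()['grip_width'])
    r=bot.servo_line(std(x,y,z),.12,until_force=15)
    print('contact' if r else 'no contact',bot.sense()['position'][2])
    bot.set_gripper(opening)
    bot.servo_line(std(x,y,.2),.2)
E
python3 - <<'E'
from h import *
place(-.033,.0285,.042)
bot.reach([.43,-.2,.28],down(0))
p=wpose();im=bot.camera('wrist');cv2.imwrite('pics/w6.png',im);print(p,bot.sense()['clock'])
im=bot.camera('top');cv2.imwrite('pics/t6.png',im)
E
```

```text
width before lowering 0.02461090713223995
no contact 0.029371266600737543
(array([ 0.43005086, -0.1998331 ,  0.27984958]), array([-3.14135179e+00, -1.05010008e-03,  3.19104965e-04])) 25.075
```

View pics/w6.png

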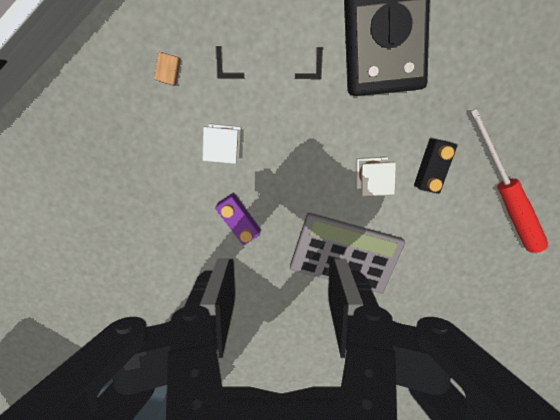

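View pics/t6.png

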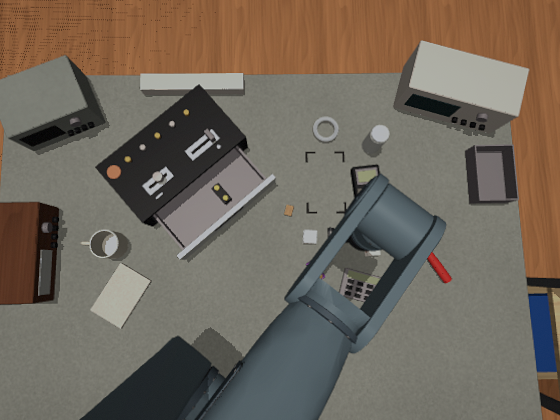

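Run:
```python
from h import *
p=wpose()
print(unproj('wrist',[(220.5,145)],.036,p),unproj('wrist',[(379,180)],.036,p),unproj('wrist',[(447,152.5),(435,185)],.030,p).mean(0))
if pick([.4495,-.132],np.radians(-4.7),.055,z=.008,wexp=.036):
    place(-.098,.034,.050)
    bot.reach([.43,-.3,.28],down(0))
    p=wpose();im=bot.camera('wrist');cv2.imwrite('pics/w7.png',im);print(p,bot.sense()['clock'])
    im=bot.camera('top');crop(im,85,70,385,290,2.6,'t7.png')
```

```text
[[ 0.44997276 -0.13210247  0.036     ]] [[ 0.41088673 -0.30743287  0.036     ]] [ 0.42206255 -0.37738448  0.03      ]
width 0.03471355988140444
lifted width 0.03473620744148915 28.825
width before lowering 0.03471676620651236
no contact 0.034961962278854106
(array([ 0.43011181, -0.29977627,  0.27979715]), array([-3.14129325e+00, -1.26770887e-03,  2.89516889e-04])) 37.2167
```

View pics/w7.png

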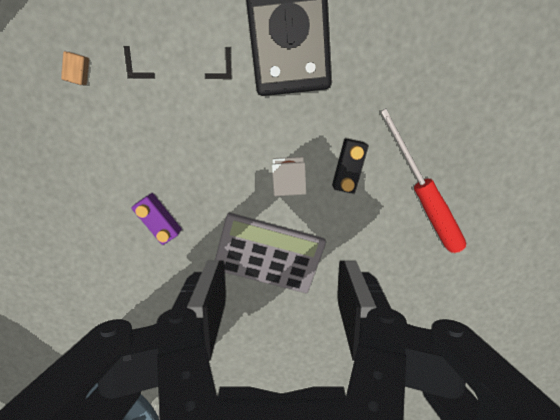

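View pics/t7.png

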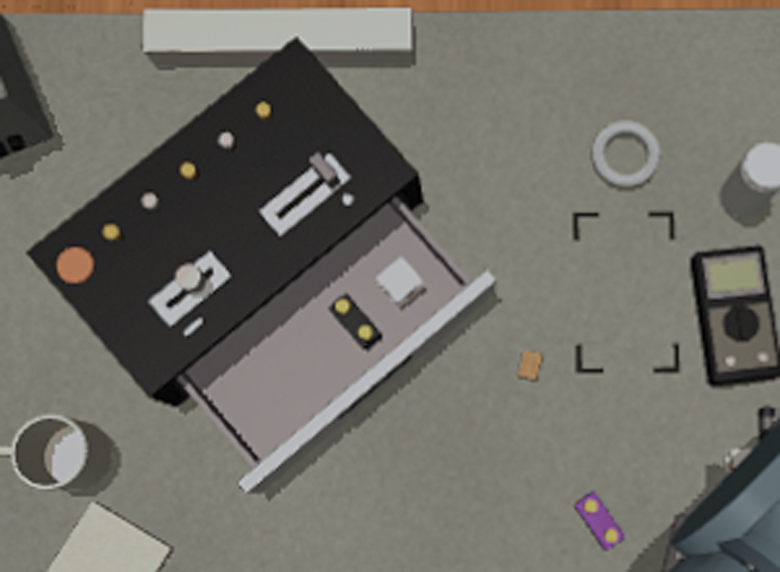

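Run:
```python
from h import *
p=wpose()
print(unproj('wrist',[(289,179)],.036,p),unproj('wrist',[(357,153.5),(347,185)],.030,p).mean(0))
if pick([.411,-.307],np.radians(2),.052,z=.008,wexp=.036):
    place(.033,.034,.050)
    bot.reach([.43,-.3,.28],down(0))
    p=wpose();im=bot.camera('wrist');cv2.imwrite('pics/w8.png',im);print(p,bot.sense()['clock'])
    im=bot.camera('top');crop(im,85,70,385,290,2.6,'t8.png')
```

```text
[[ 0.41211857 -0.30662751  0.036     ]] [ 0.42164998 -0.37753391  0.03      ]
width 0.0348120663474586
lifted width 0.034845817881509075 40.8417
width before lowering 0.03456932741179173
no contact 0.034846843088753535
(array([ 0.43014529, -0.29964287,  0.27976019]), array([-3.14119301e+00, -1.54856962e-03,  3.20559979e-04])) 48.6
```

View pics/w8.png

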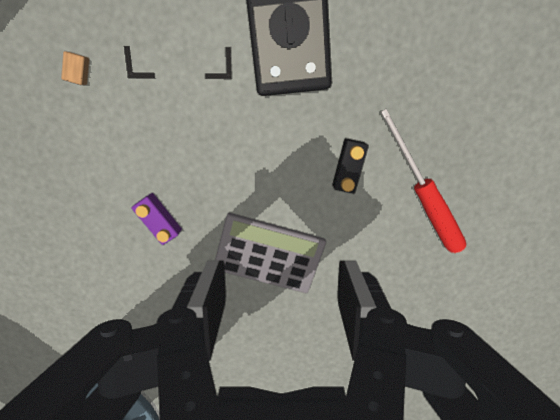

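View pics/t8.png

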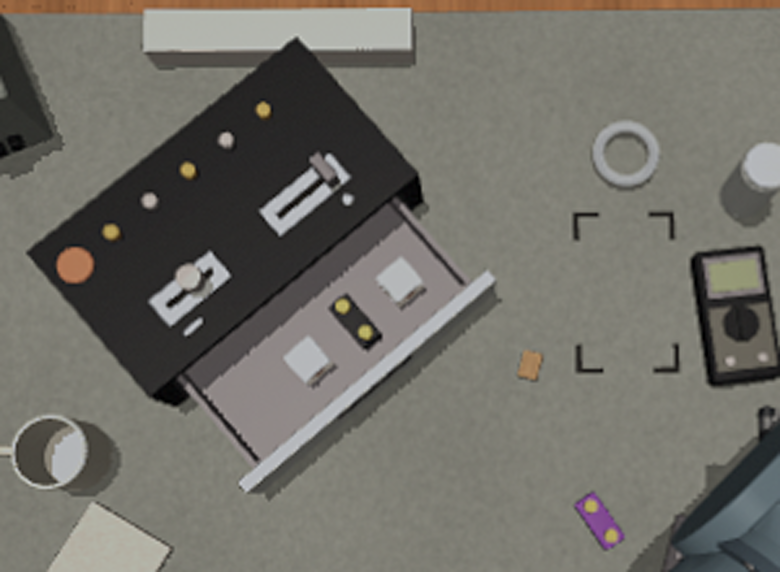

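Run:
```python
from h import *
if pick([.4219,-.3775],np.radians(-12.3),.048,wexp=.026):
    place(.098,.0285,.042)
    bot.reach([.50,-.26,.33],down(0))
    p=wpose();im=bot.camera('wrist');cv2.imwrite('pics/w9.png',im);print(p,bot.sense()['clock'])
    im=bot.camera('top');crop(im,85,70,385,290,2.6,'t9.png')
```

```text
width 0.02492988360589756
lifted width 0.02486517839474792 52.3833
width before lowering 0.024861697217080904
no contact 0.02927585376926895
(array([ 0.5000959 , -0.25960349,  0.32972987]), array([-3.14119657e+00, -1.54861797e-03,  4.31768094e-04])) 60.3167
```

View pics/w9.png

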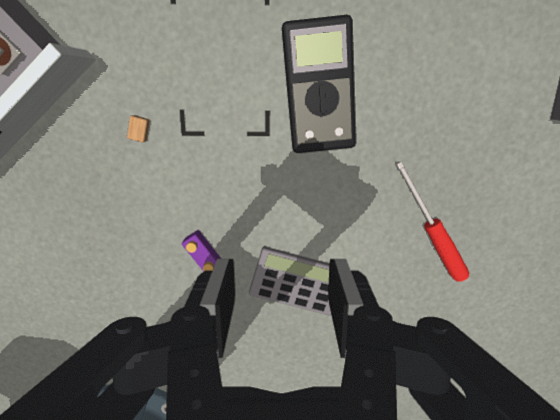

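View pics/t9.png

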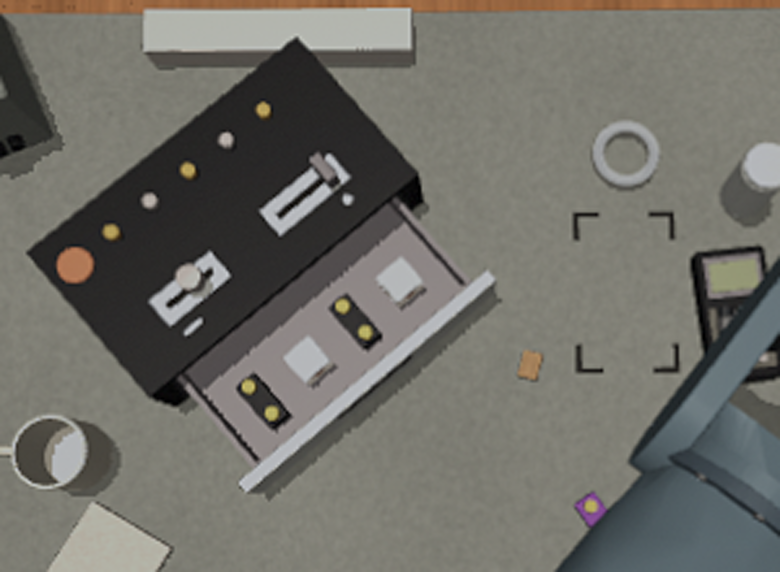

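Run:
```python
from h import *
bot.reach(std(-.29,0,.2),down(FY))
bot.set_gripper(0)
bot.servo_line(std(-.29,0,.055),.15,until_force=10)
r=bot.servo_line(std(-.105,0,.055),.05,until_force=20)
s=bot.sense();print(r,tostd(s['position']),s['force'],s['clock'])
if r:
    r=bot.servo_line(std(-.10,0,.055),.03,until_force=28)
    s=bot.sense();print(r,tostd(s['position']),s['force'],s['clock'])
im=bot.camera('top');crop(im,85,70,385,290,2.6,'t10.png')
im=bot.camera('wrist');cv2.imwrite('pics/w10.png',im)
```

```text
True [-0.12566947  0.00021734] [ 0.4962099   0.69023855 -0.30634731] 67.5917
True [-0.12595454  0.00068374] [0.13620077 0.11932036 0.2161767 ] 67.9667
```

View pics/w10.png

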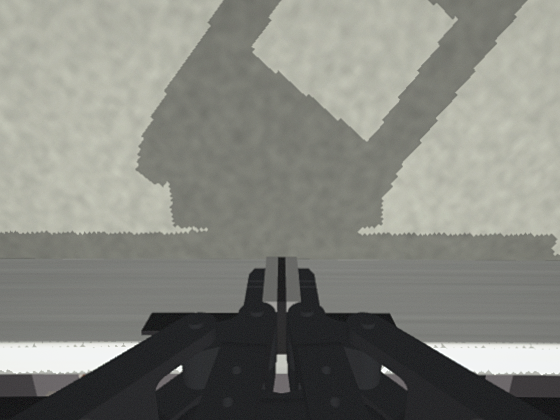

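Run:
```python
from h import *
bot.servo_line(std(-.16,0,.055),.1)
bot.servo_line(std(-.16,0,.22),.2)
bot.set_gripper(.05)
bot.reach(std(-.042,.066,.23),down(FY))
p=wpose();im=bot.camera('wrist');cv2.imwrite('pics/w11.png',im)
for uv,z in (((300,80),.105),):pass
print(p,bot.sense()['clock'])
im=bot.camera('scene');crop(im,270,160,430,300,4.2,'s11.png')
```

```text
(array([0.60313061, 0.26980523, 0.22959046]), array([ 1.08413860e+00, -2.94784049e+00,  4.76705739e-04])) 70.7083
```

View pics/w11.png

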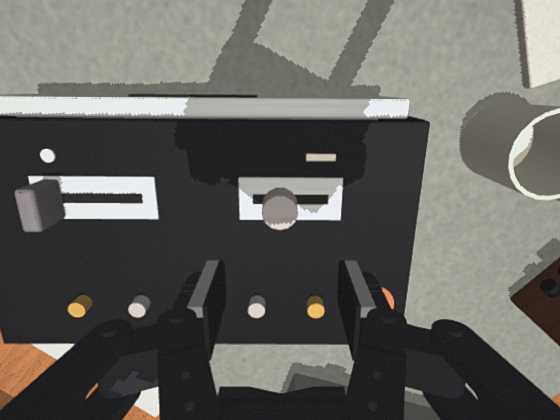

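Run:
```python
from h import *
p=wpose()
for uv,z in (((330,97.5),.085),((330,117),.085),((330,119),.105),((425,121),.105),((279,207),.14)): print(uv,tostd(unproj('wrist',[uv],z,p)[0]).round(4))
```

```text
(330, 97.5) [-0.1141  0.1048]
(330, 117) [-0.0994  0.1054]
(330, 119) [-0.0996  0.1028]
(425, 121) [-0.098   0.1725]
(279, 207) [-0.0434  0.0654]
```

View pics/s11.png

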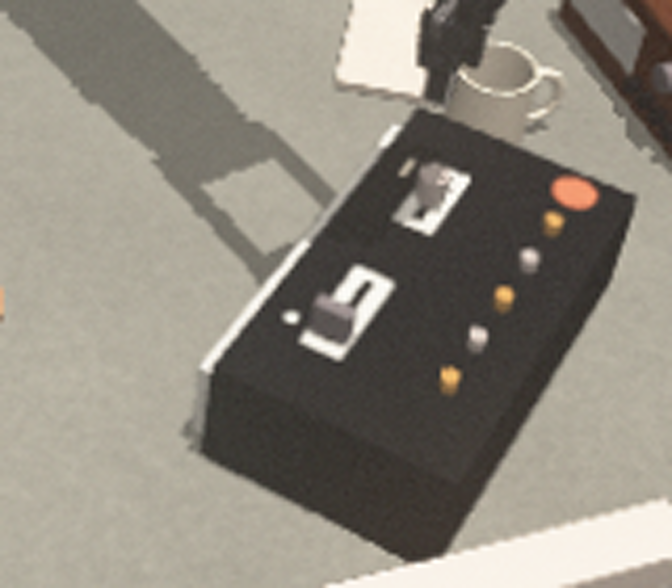

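Run:
```python
from h import *
bot.servo_line(std(-.042,.066,.121),.1,until_force=8)
print(bot.sense()['position'])
r=bot.servo_line(std(-.042,.066+.075,.121),.03,until_force=12)
s=bot.sense();print(r,tostd(s['position']),s['force'],s['clock'])
r=bot.servo_line(std(-.042,.066+.08,.121),.03,until_force=25)
s=bot.sense();print(r,tostd(s['position']),s['force'],s['clock'])
y=tostd(s['position'])
q=std(y[0],y[1]-.01,.121);bot.servo_line(q,.05)
q[2]=.25;bot.servo_line(q,.2)
im=bot.camera('wrist');cv2.imwrite('pics/w12.png',im)
bot.set_gripper(0)
bot.reach([.5,-.2,.33],down(0))
p=wpose();im=bot.camera('wrist');cv2.imwrite('pics/w13.png',im)
im=bot.camera('top');cv2.imwrite('pics/t13.png',im);print(bot.sense()['clock'])
```

```text
[0.60404236 0.26935816 0.12198679]
True [-0.04188541  0.10820029] [ 2.28514443 -2.85901978  1.23601048] 73.4583
True [-0.04184527  0.10814306] [ 3.151624   -4.02193592  1.70014456] 73.9583
78.2917
```

View pics/w12.png

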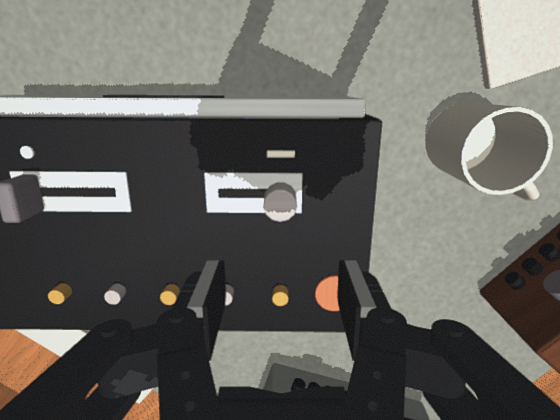

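View pics/w13.png

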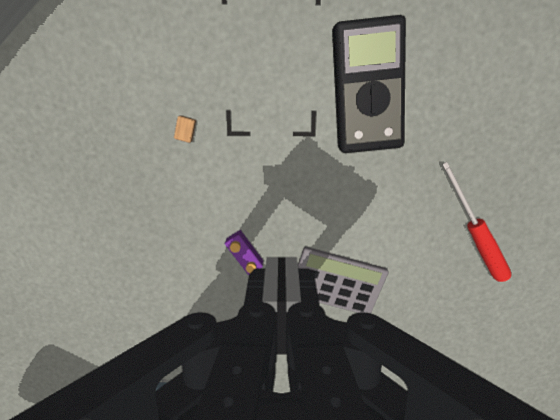

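View pics/t13.png

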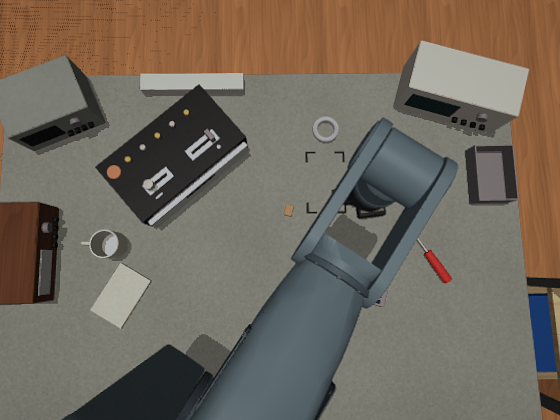

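Run:
```python
from h import *
bot.reach([.58,-.24,.33],down(0))
p=wpose();im=bot.camera('wrist');cv2.imwrite('pics/w14.png',im)
crop(im,160,0,440,220,2.8,'c14.png')
```

```text
(no output)
```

View pics/c14.png

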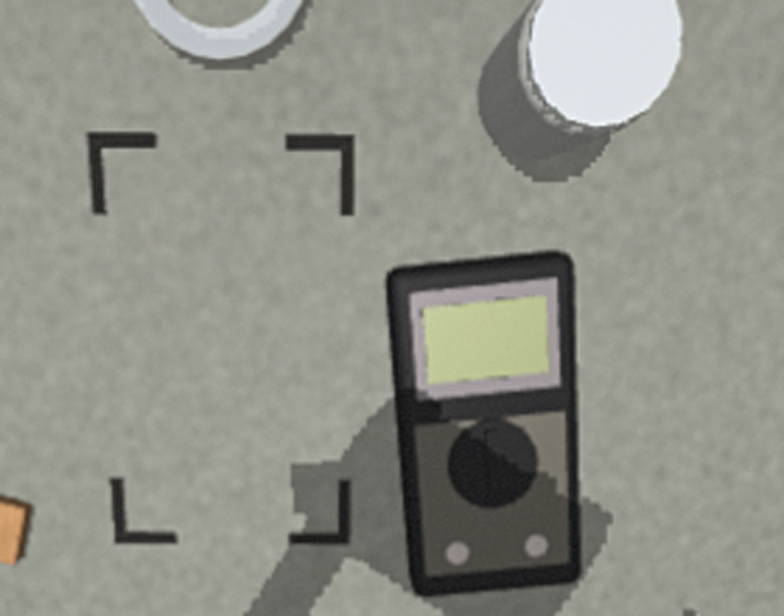

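Run:
```python
from h import *
p=wpose(); c=lambda l:[(u/2.8+160,v/2.8) for u,v in l]
def q(l,z):
    P=unproj('wrist',c(l),z,p)[:,:2]  # TL TR BR BL (image)
    d=P[0]-P[3]+P[1]-P[2]; e=P[0]-P[1]+P[3]-P[2]
    print(P.round(4).tolist(),P.mean(0).round(4),np.degrees([np.arctan2(d[1],d[0]),np.arctan2(-e[0],e[1])]).round(2),np.linalg.norm(d)/2,np.linalg.norm(e)/2)
q([(87,133),(354,135),(350,544),(117,543)],0)
q([(387,270),(573,253),(580,582),(413,596)],.034)
print(unproj('wrist',c([(500,165)]),0,p),unproj('wrist',c([(605,60)]),.12,p))
```

```text
[[0.7042, -0.1276], [0.7035, -0.2437], [0.5176, -0.2426], [0.5181, -0.1273]] [ 0.6109 -0.1853] [-0.21 -0.28] 0.18599830014574753 0.11570836216468323
[[0.6483, -0.2575], [0.6551, -0.3351], [0.5095, -0.3493], [0.5026, -0.2719]] [ 0.5789 -0.3034] [5.59 5.05] 0.14635087746816247 0.07784537247191808
[[ 0.69139944 -0.30787462  0.        ]] [[ 0.71425235 -0.32179101  0.12      ]]
```

Run:
```python
from h import *
D=down(np.pi/2)
bot.set_gripper(.075)
bot.reach([.578,-.405,.2],D)
print(bot.sense()['qpos'].round(2))
r=bot.servo_line([.578,-.405,.006],.12,until_force=10);print('desc',r)
r=bot.servo_line([.578,-.244,.006],.05,until_force=15);print('push',r)
s=bot.sense();print(s['position'],s['force'],s['clock'])
p=wpose();im=bot.camera('wrist');cv2.imwrite('pics/w15.png',im)
im=bot.camera('top');crop(im,270,100,470,310,2.8,'t15.png')
```

```text
[-0.78  0.49  1.27  0.    1.38 -0.78]
desc False
push False
[ 0.57803657 -0.24409892  0.00602789] [ 1.54836593 -3.13695389 -0.18428523] 86.1833
```

View pics/w15.png

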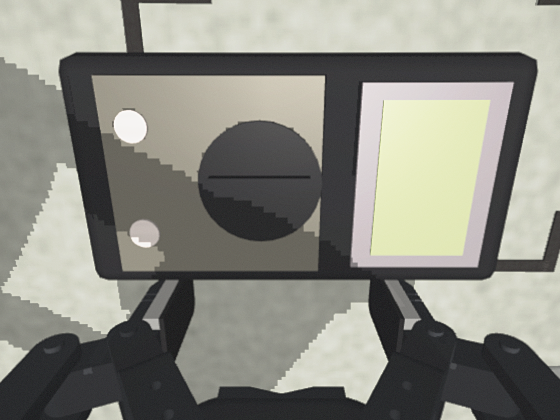

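Run:
```python
from h import *
D=down(np.pi/2)
bot.servo_line([.578,-.275,.006],.15);bot.servo_line([.578,-.275,.15],.2)
bot.set_gripper(.04)
bot.reach([.55,-.19,.33],down(0))
p=wpose();im=bot.camera('wrist');cv2.imwrite('pics/w16.png',im);print(bot.sense()['clock'])
crop(im,160,0,440,220,2.8,'c16.png')
```

```text
89.4667
```

View pics/c16.png

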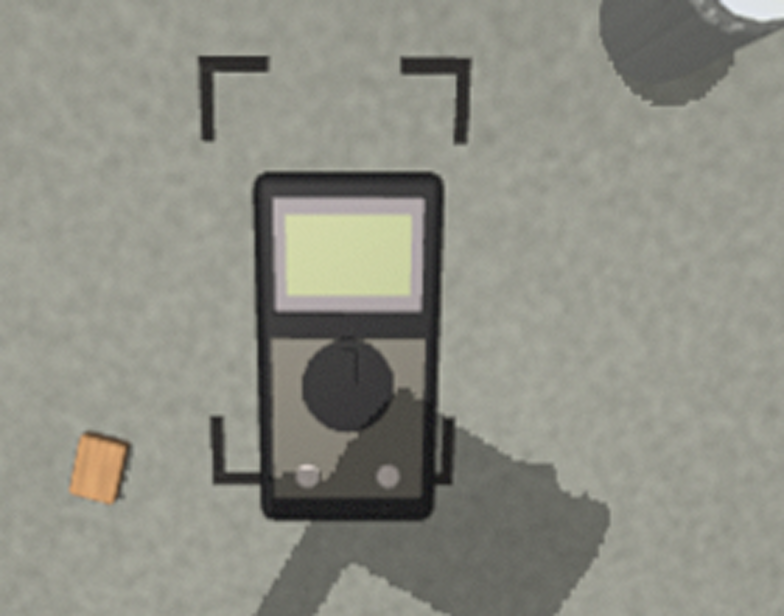

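```bash
cat >> h.py <<'E'
def quad(l,z,p):
    P=unproj('wrist',[(u/2.8+160,v/2.8) for u,v in l],z,p)[:,:2]
    d=P[0]-P[3]+P[1]-P[2]; e=P[0]-P[1]+P[3]-P[2]
    print(P.mean(0).round(4),np.degrees([np.arctan2(d[1],d[0]),np.arctan2(-e[0],e[1])]).round(2),np.linalg.norm(d)/2,np.linalg.norm(e)/2)
E
python3 - <<'E'
from h import *
p=wpose()
quad([(198,56),(471,58),(453,484),(213,482)],0,p)
quad([(254,172),(443,173),(433,519),(264,519)],.034,p)
E
```

```text
[ 0.6115 -0.1855] [-0.31 -0.43] 0.1853142303449736 0.11626571293769322
[ 0.5834 -0.192 ] [ 0.17 -0.13] 0.14654056792012551 0.0770946783257963
```

Run:
```python
from h import *
D=down(0)
bot.reach([.465,-.192,.15],D)
r=bot.servo_line([.465,-.192,.008],.12,until_force=10);print('desc',r)
r=bot.servo_line([.525,-.192,.008],.04,until_force=15);print('push',r)
s=bot.sense();print(s['position'],s['clock'])
bot.servo_line([.48,-.192,.008],.15);bot.servo_line([.48,-.192,.15],.2)
D=down(np.pi/2); bot.set_gripper(.075)
bot.reach([.611,-.28,.15],D)
r=bot.servo_line([.611,-.28,.006],.12,until_force=10);print('desc',r)
r=bot.servo_line([.611,-.2375,.006],.04,until_force=15);print('push',r)
s=bot.sense();print(s['position'],s['clock'])
bot.servo_line([.611,-.275,.006],.15);bot.servo_line([.611,-.275,.15],.2)
bot.reach([.55,-.19,.33],down(0))
p=wpose();im=bot.camera('wrist');cv2.imwrite('pics/w17.png',im);print(bot.sense()['clock'])
crop(im,160,0,440,220,2.8,'c17.png')
```

```text
desc False
push False
[ 0.52426785 -0.19174301  0.00782612] 93.2667
desc False
push False
[ 0.61100997 -0.23743814  0.00602053] 98.9667
101.7333
```

View pics/c17.png

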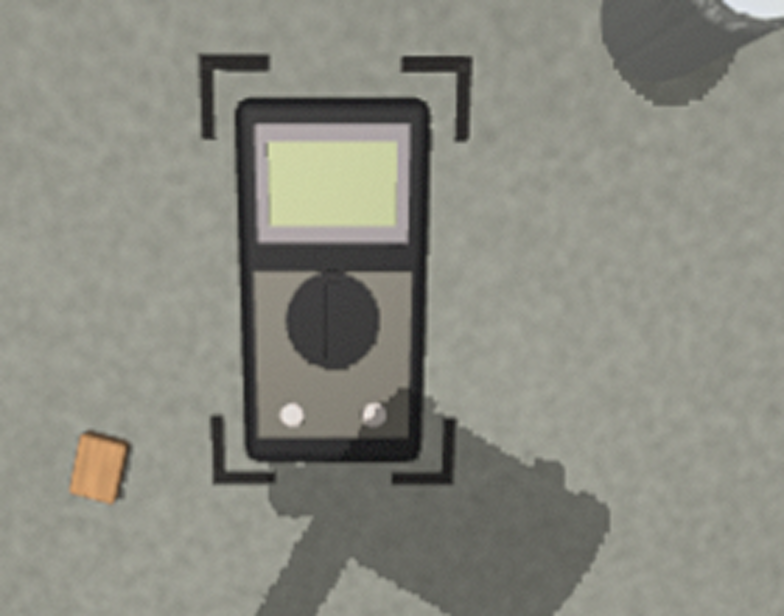

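Run:
```python
from h import *
p=wpose()
quad([(199,55),(472,57),(453,484),(213,482)],0,p)
quad([(235,98),(431,98),(419,460),(246,461)],.034,p)
bot.reach([.3,-.45,.35],down(0))
im=bot.camera('top');cv2.imwrite('pics/t18.png',im)
crop(im,85,70,400,300,2.5,'c18.png')
im=bot.camera('scene');crop(im,270,160,430,300,4.2,'s18.png');print(bot.sense()['clock'])
```

```text
[ 0.6114 -0.1855] [-0.44 -0.42] 0.18547571360601586 0.11610678638852114
[ 0.6104 -0.1851] [-0.2   0.18] 0.14684685281338272 0.07770713729467338
103.1833
```

View pics/c18.png

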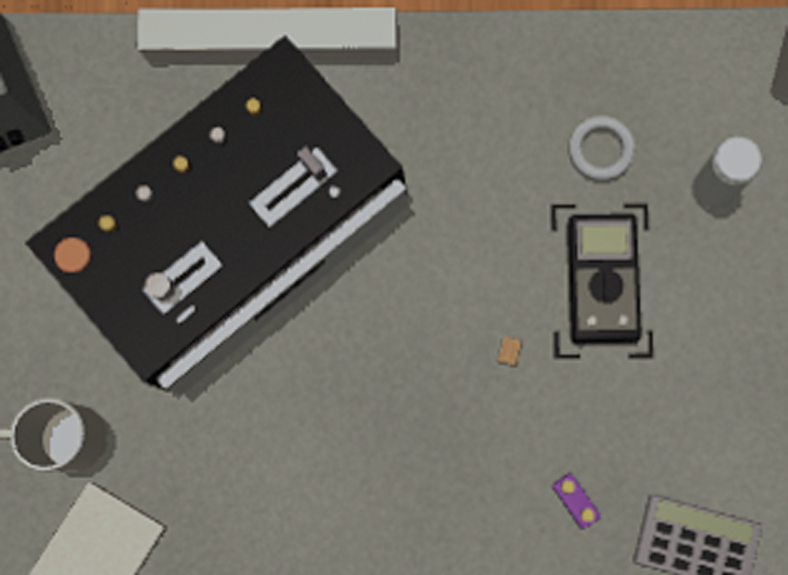

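View pics/s18.png

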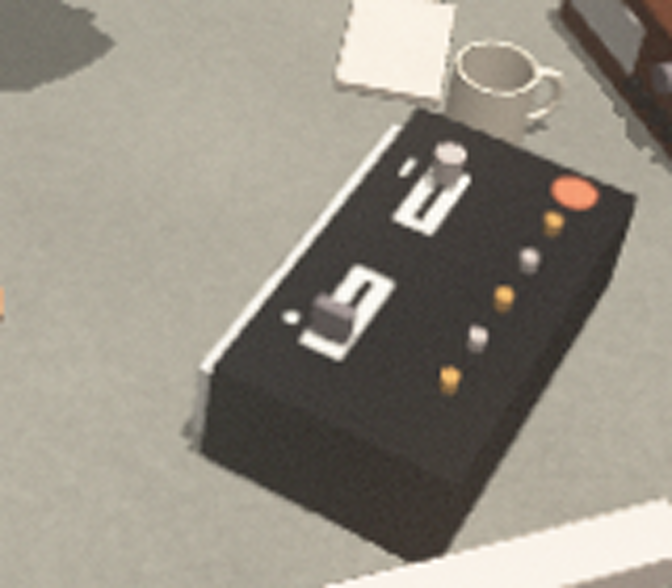

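View pics/t18.png

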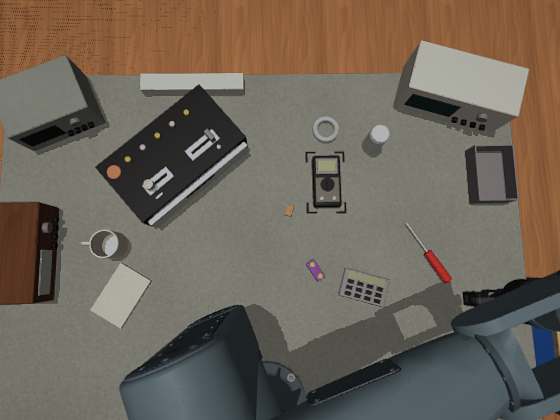

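```bash
python3 -c "
from rig import bot
bot.close_job();print(bot.sense()['clock'])"
```

```text
the job is handed in; nothing more can be done
the job is handed in; nothing more can be done
```

The bench is shut down and the job was handed in at about 103 s on the robot's clock; it reports no verdict.

What was done, in order:
1. **Range grip:** slid to its zero stop on the robot's right. A second push of up to 25 N did not move it further.
2. **Accessories:** all four on the bench (two black adapters, two coils) went into the drawer. The purple look-alike was left alone.
3. **Drawer:** pushed home. It did not move under a second push, and the camera put its front face 14–15 mm ahead of the instrument's face, as expected when home.
4. **Lock knob:** slid to its locked stop on the robot's left. The second push of up to 25 N did not move it. Knob travel worked out from the images was 44–45 mm, against the stated 45 mm.
5. **Meter:** pushed along the bench with the fingers and never gripped or lifted. It lies within about 1 mm of the centre of its marks and under 1° off square.

The last top and scene pictures show no accessory left on the bench. The screwdriver, calculator, tape, can, mug, notepad and fuse box are where they were.

No check failed. The one disagreement was that the first overhead estimate of the standard's position was off by a few millimetres. I corrected it with the wrist camera before the first accessory was placed.

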